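Nest the kidney trays on the clamped one

TASK

Tidy up the empty kidney-shaped parts trays: nest the blue tray in the steel tray clamped on the round stand, then the orange tray in the blue one, turning each until its outline matches the tray below and it sinks fully home and level, and let go. The clamped tray's exact angle is not measured, so look at it or feel for it; do not disturb the nuts, gasket, spacer and torque driver lying about.

Things in the scene. Friction and masses are not known exactly. Their poses are not given: they have to be found in the camera images.
- blue_mid (a point): Blue kidney-shaped open tray, 52 mm wide, 122 long, 48 high, about 0.2 kg, standing on its foot; point on the middle of its centre line, 24 mm up. z up, x out of the bulging long side, y lengthwise. Centre line: arc of radius 60 curving to -x, 0.62 rad each way. Grasp across the 52 mm at this point, fingertips 14 mm or more above its underside to clear the tray below.
- blue_foot (a point): Middle of the underside of the blue tray's foot, 24 mm below its centre, same axes. Foot: 12 mm high, same kidney outline, 21.5 mm from the centre line all round, tapering to 19 in the lowest 4. Above it the tub: 36 mm high, upright walls 26 mm from the centre line outside, 23.5 inside; its underside overhangs the foot.
- orange_mid (a point): Orange tray's centre; same shape, size and axes as the blue one. A foot enters the tray below (2 mm clearance) only if both outlines point the same way within about 0.06 rad; the tub's underside then lies on the lower rim. Turned wrong, the foot stops on that rim, 12 mm too high. Fully home, orange's centre is 36 mm above blue's.
- stand_top (a point): Centre of the top of the fixed round dark steel stand (156 mm across, 12 high), z up, x to the small brass mark on its edge. A bright steel kidney tray without a foot is clamped on it, its centre line's middle over this point. Blue's centre is 48 mm above this point when fully home.
- base_rim (a point): Middle of the clamped steel tray's open top, at rim height, 36 mm above the stand's top; same walls and outline as the others, immovable. The axes given here are the stand's: the clamped tray's bulging side points along x only to within 0.40 rad either way; that angle must be seen or felt. Pressing hard on the rim rocks a held tray in the fingers.
- nut0_mid (a point): Silver flange nut, 22 mm across, 12 mm high; its centre. A bystander.
- nut1_mid (a point): Second silver flange nut, same size. A bystander.
- nut2_mid (a point): Third silver flange nut, same size. A bystander.
- gasket_mid (a point): Dull copper ring gasket, 48 mm across, 4 mm thick, lying flat; its centre. A bystander.
- spacer_mid (a point): Tan ceramic spacer, 18 mm across, 16 mm high, standing; its centre. A bystander.
- driver_mid (a point): Glossy black torque driver, about 165 mm long, 28 mm thick, lying along its own x; the point is near its middle. A bystander.
There are look-alikes about, which are no part of the job. Of the things that look like the part that bears orange_mid, the largest one is meant.

How it is judged:
On the way, in this order (a step that is already met when the one before it is completed fails the run):
1. the blue tray sits fully home in the clamped steel tray (z of blue_mid in the frame of stand_top between 0.0445 and 0.0515 m and horizontal distance between blue_mid and stand_top below 0.006 m and angle between blue_mid's own z axis and vertical below 0.06 rad), for 0.2 s.
2. the orange tray sits fully home in the blue tray (all of step 1 and z of orange_mid in the frame of blue_mid between 0.0325 and 0.0395 m and horizontal distance between orange_mid and blue_mid below 0.006 m and angle between orange_mid's own z axis and vertical below 0.06 rad and angle between the x axis of orange_mid and the x axis of blue_mid, either way round below 0.12 rad), for 0.2 s.
At the end, for the whole second after the job is handed in: Blue home in the clamped tray (centre 48 mm above the stand top +-3.5, within 6 mm of its middle, tilt < 0.06 rad); orange home in blue (centre 36 mm above blue's +-3.5, within 6 mm sideways, same heading within 0.12 rad, tilt < 0.06 rad); both released, at rest (all of step 2 and linear speed of each of blue_tray, orange_tray below 0.02 m/s); the robot touches nothing.
It fails at once if a bystander (nut, gasket, spacer or torque driver) is moved more than 15 mm (distance of any of nut0_mid, nut1_mid, nut2_mid, gasket_mid, spacer_mid, driver_mid from where it was at the start of the episode above 0.015 m).
It also fails if it takes over 72 s, if anything falls off the work surface, if the arm or the gripper's body presses on something with over 40 N, if the wrist force passes 120 N, or if a joint passes its speed limit or range.

ROBOT

A 7-joint arm with a two-finger parallel gripper is mounted at the origin on the work surface. World frame = base frame: x ahead of the robot, y to its left, z up, the work surface at z = 0. Lengths are in m, angles in rad, forces in N, time in s.
With the tool pointing down it reaches from about 0.4 to 0.85 m from the base axis. Payload 4.5 kg.
Tool frame: the origin (TCP) lies at the centre of the arm's flange, where the gripper is bolted on; the fingertips stand 166 mm ahead of it and the grasp point (between the pads) lies 147 mm ahead of it (r.grip_depth is the distance from the TCP to the grasp point, in m); z points along the fingers, y is the line along which they close (so a half turn about z gives the same grasp; the last joint's range is limited). The gripper opens to 88 mm and grips with 3 to 60 N. Pads are 18 mm wide; open, the fingers measure 123 mm over their backs; the gripper's body (75 mm by 187 mm) begins 45 mm behind the grasp point.
Start: joints at [1.141, 0.689, -0.195, 1.565, 0.157, 0.902, -0.215], TCP at [0.28, -0.559, 0.405] pointing down, gripper open.
Joint ranges: [-3.01, 3.01], [-0.46, 2.08], [-1.47, 1.51], [0.13, 2.56], [-1, 4.14], [0.04, 2.09], [-2.66, 2.66]. Speed limits (rad/s): [2.57, 2.57, 3.14, 3.14, 3.14, 3.14, 3.14].

INTERFACE

Orientations are given as a unit quaternion [x, y, z, w].
In Python, from plant import status, cams, r, finder gives the robot as it stands.
- The arm moves only by the tool play_rows, never from a script. Its argument "rows" is a list of rows, each a list of 7 numbers: the opening in per cent of the stroke, from 0 (shut) to 100 (fully open), then the shift along the tool's x, y, z in m, then the turn, a rotation vector about the tool's x, y, z in degrees. A call has 1 to 8 rows; each row shifts and turns the commanded pose from where the row before left it, along the tool's axes as they then stand; what a row does not reach is not made up. A row lasts 1/8 s, in which the tool goes at most 62.5 mm and 10.7 degrees, less where a joint would pass 70% of its speed; a pose out of reach is approached as far as the arm can. A call with a gripper value outside its range is refused whole. The fingers move at their own pace and stop on an object; "grip_force" is the grip in N (left out, the last holds). Time passes only in rows, so rows that do not move let the fingers close. It gives the time, the measured TCP pose, the force, the opening and the grip force at its end, in the units of the state.
- status.get_state(): the state, without advancing time (a new reading comes with each control period).
- cams.snapshot(name): name is "scene" or "top" or "wrist"; returns the picture (400x640x3 uint8, red, green, blue); there is no depth.
- cams.camera_params(name): a dict with "vfov" (degrees; the focal length in pixels is half the picture's height over the tangent of half this angle, whatever the lens; pixels are square), "cx", "cy" (the principal point, pixels), "R" (3x3) and "t" (3): a world point X has camera coordinates R X + t; the wrist camera has in their place "tool_from_camera" (4x4, takes a point from camera to tool coordinates, whose origin is the TCP and whose axes are the flange's). Camera axes: x right, y down, z forward; pixel columns grow to the right and rows downward; lengths in m; the calibration is good to about 2 mm. A picture is of the moment at which its call begins: read the wrist's pose just before it. camera_params takes no time and is no camera call.
- r.finish_job(): hands the job in; it is judged then, once.
Trained networks look in the newest picture that a camera, given by its name, has taken for a name from the list of things; names that differ only in an ending like _2 or _b are one class to them, and where a whole thing is asked for, a point or a joint stands for the part that bears it (a point fixed in the world has none). Each returns a list of dicts, best first, with "score" (0 to 1); they miss things now and then, are a little off and sometimes report something else, mostly with a low value. They report only what shows in the picture. A call takes as long as a camera call. They do not tell look-alikes from the thing itself.
- finder.spot_in(camera, label): "at" ([x, y, z] in m, in the coordinates of the camera as it stood for that picture, good to about 4 mm: the middle of the surface that is visible of it).
- finder.regions_of(camera, label): "mask" (400x640 bool, what is visible of it).
The state is a dict: "clock": time; "q": joint angles; "qd": joint speeds; "joint_torque": joint torques, N m; "tool_pos": TCP position; "eef_rot": TCP orientation; "contact_force": force on the tool from outside, world axes, zero at the start; "moment": the same for the moment, N m; "opening": opening from 0.0 (shut) to 1.0 (fully open); "finger_force": force on a finger pad.
Only numpy, scipy, OpenCV 4.12 (cv2) and the standard library are available. Lean on these libraries where they do the work, as an engineer would, in place of code of your own. Each camera call takes 0.05 s, during which the arm holds its last target. There are 200 camera calls.

## Working session

There is one attempt and no reset: what is moved stays moved. The work goes in short steps, Python scripts to look and compute and a tool call to move; the robot and the scene stay as the last step left them, time stands still between calls to the robot, and variables do not carry over. Pictures are saved under pics/ and viewed, at most 10 in all, crops included, and the job is handed in when it is done.

Besides the shell and the picture viewer there is one more tool, called after "Request:" in YAML: its name, and indented under it one key for each argument. play_rows: Moves the arm, as the interface text tells. Its arguments: {"type":"object","properties":{"rows":{"type":"array","items":{"type":"array","items":{"type":"number"}}},"grip_force":{"type":"number"}},"required":["rows"]}

```bash
mkdir -p pics; ls
cat > h.py <<'E'
import numpy as np, cv2
from plant import status, cams, r, finder
from scipy.spatial.transform import Rotation as Ro
def cam(name,st=None):
    p=cams.camera_params(name); f=200/np.tan(np.radians(p['vfov'])/2)
    if 'R' in p: Rm=np.array(p['R']);t=np.array(p['t']); Rw=Rm.T; o=-Rm.T@t
    else:
        T=np.array(p['tool_from_camera']); st=st or status.get_state()
        Rt=Ro.from_quat(st['eef_rot']).as_matrix(); Rw=Rt@T[:3,:3]; o=Rt@T[:3,3]+np.array(st['tool_pos'])
    return f,p['cx'],p['cy'],Rw,o,p
def ray(c,u,v,z):
    f,cx,cy,Rw,o,_=c; d=np.array([(np.asarray(u)-cx)/f,(np.asarray(v)-cy)/f,np.ones_like(np.asarray(u,float))]); d=(Rw@d.reshape(3,-1)).T
    return o+d*((z-o[2])/d[:,2])[:,None]
def proj(c,X):
    f,cx,cy,Rw,o,_=c; x=(np.atleast_2d(X)-o)@Rw; return np.c_[f*x[:,0]/x[:,2]+cx,f*x[:,1]/x[:,2]+cy]
def save(n,im): cv2.imwrite('pics/'+n+'.png',im[:,:,::-1])
E
python3 - <<'E'
from h import *
print({k:v for k,v in status.get_state().items() if k in('clock','tool_pos','eef_rot','opening','contact_force')})
for n in('top','scene'):
    save(n+'0',cams.snapshot(n)); c=cam(n); print(n,c[5])
    for l in ['blue_mid','orange_mid','stand_top','base_rim','nut0_mid','gasket_mid','spacer_mid','driver_mid']:
        try:
            for d in finder.spot_in(n,l):
                w=c[3]@np.array(d['at'])+c[4]; print(l,round(d['score'],2),w.round(3),proj(c,w).round())
        except Exception as e: print(l,e)
E
```

```text
pics
{'clock': 0.0, 'tool_pos': array([ 0.27942459, -0.55870846,  0.40391925]), 'eef_rot': array([ 9.73222864e-01,  2.29861825e-01, -2.63511012e-04, -8.53869362e-04]), 'contact_force': array([-0.19356103, -0.48242345,  0.65950906]), 'opening': 0.996195146203599}
top {'vfov': 52.447898398548446, 'cx': 321.3744168672034, 'cy': 198.04073185911798, 'R': array([[ 0.00887577, -0.99991545,  0.00950289],
       [-0.98098223, -0.01054962, -0.19381067],
       [ 0.19389454, -0.00760194, -0.98099292]]), 't': array([0.01779051, 0.5790768 , 0.75721831])}
blue_mid 0.91 [ 0.582 -0.23   0.016] [[441. 202.]]
orange_mid 0.93 [0.529 0.286 0.017] [[194. 224.]]
orange_mid 0.8 [0.37  0.264 0.014] [[200. 303.]]
stand_top 0.63 [0.602 0.012 0.012] [[327. 191.]]
base_rim 0.69 [0.598 0.009 0.013] [[328. 193.]]
nut0_mid 0.29 [0.599 0.008 0.011] [[328. 193.]]
gasket_mid 0.7 [0.528 0.285 0.016] [[195. 225.]]
gasket_mid 0.59 [0.711 0.182 0.004] [[249. 143.]]
spacer_mid 0.19 [0.531 0.285 0.018] [[195. 223.]]
driver_mid 0.68 [ 0.807 -0.008  0.024] [[336.  99.]]
driver_mid 0.43 [ 0.584 -0.231  0.016] [[442. 201.]]
scene {'vfov': 45.54632334037391, 'cx': 319.5138791127178, 'cy': 203.77106596227603, 'R': array([[ 0.08008614,  0.99677878,  0.00427578],
       [ 0.62637376, -0.0469882 , -0.77810541],
       [-0.77539804,  0.06499369, -0.62811917]]), 't': array([-0.08779732, -0.31027297,  1.67954315])}
blue_mid 0.75 [ 0.582 -0.221  0.027] [[215. 221.]]
orange_mid 0.84 [0.672 0.349 0.023] [[448. 235.]]
orange_mid 0.83 [0.382 0.263 0.024] [[390. 169.]]
orange_mid 0.56 [0.537 0.287 0.034] [[411. 199.]]
orange_mid 0.3 [0.645 0.025 0.012] [[315. 238.]]
stand_top 0.94 [0.648 0.022 0.012] [[314. 238.]]
base_rim 0.72 [0.648 0.022 0.011] [[314. 239.]]
spacer_mid 0.46 [ 0.38  -0.06   0.013] [[279. 176.]]
driver_mid 0.65 [ 0.813 -0.012  0.031] [[303. 285.]]
```

View pics/top0.png

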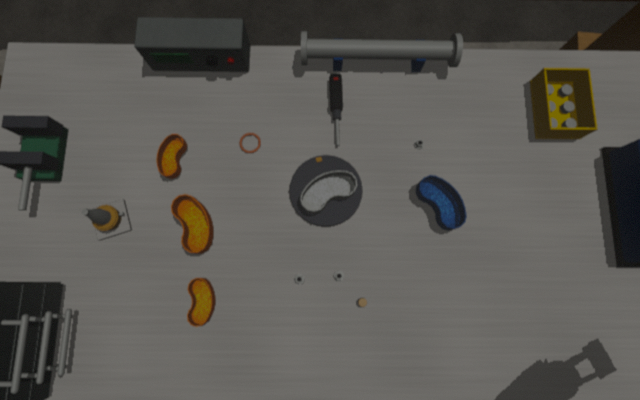

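View pics/scene0.png

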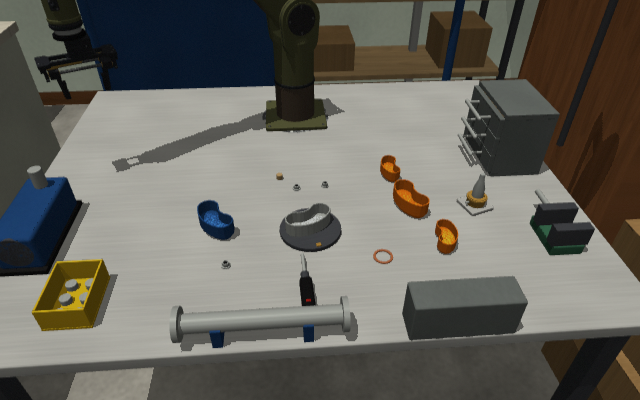

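Top view: blue tray (441,202), stand (326,190) with its brass mark (319,159). The clamped tray bulges up, slightly left. Three orange trays; the largest is at (192,224). Nuts at (418,144), (299,279) and (338,277), spacer (362,302), gasket (250,143), driver (336,105). The scene view agrees.

Next I fit the tray silhouettes.

```bash
cat >> h.py <<'E'
def outline(off,n=40):
    a=np.linspace(-.62,.62,n); R=.06
    P=[[-R+(R+off)*np.cos(t),(R+off)*np.sin(t)] for t in a]
    for s,rng in((1,np.linspace(0,np.pi,20)),):
        e=np.array([-R+R*np.cos(.62),R*np.sin(.62)]); P+=[e+off*np.array([np.cos(.62+b),np.sin(.62+b)]) for b in rng]
    P+=[[-R+(R-off)*np.cos(t),(R-off)*np.sin(t)] for t in a[::-1]]
    e=np.array([-R+R*np.cos(.62),-R*np.sin(.62)]); P+=[e+off*np.array([np.cos(-.62+b),np.sin(-.62+b)]) for b in np.linspace(np.pi,2*np.pi,20)]
    return np.array(P)
def place(off,z,p):
    O=outline(off); c,s=np.cos(p[2]),np.sin(p[2]); return np.c_[O@np.array([[c,s],[-s,c]])+p[:2],np.full(len(O),z)]
def render(c,p,slices,S=4):
    m=np.zeros((400*S,640*S),np.uint8)
    for off,z in slices: cv2.fillPoly(m,[np.round((proj(c,place(off,z,p))+.5)*S).astype(np.int32)],1)
    return cv2.resize(m.astype(np.float32),(640,400),interpolation=cv2.INTER_AREA)
def tray(z0): return [(.0215,z0+z) for z in(0.004,.008,.012)]+[(.026,z0+z) for z in np.arange(.012,.0481,.004)]
base=[(.026,z) for z in np.arange(.012,.0481,.004)]
def fit(views,p0,slices):
    from scipy.optimize import minimize
    def cost(p):
        return sum(1-np.minimum(R_:=render(c,p,slices),m).sum()/np.maximum(R_,m).sum() for c,m in views)
    best=None
    for dy in(-.4,0,.4):
        q=np.array(p0)+[0,0,dy]; s=minimize(cost,q,method='Nelder-Mead',options=dict(initial_simplex=[q,q+[.015,0,0],q+[0,.015,0],q+[0,0,.25]],xatol=1e-4,fatol=1e-4))
        if best is None or s.fun<best.fun: best=s
    return best.x,best.fun/len(views)
def getmask(n,l,X):
    c=cam(n); u=proj(c,X)[0]; b=None
    for d in finder.regions_of(n,l):
        m=d['mask']; ys,xs=np.nonzero(m); e=np.hypot(xs.mean()-u[0],ys.mean()-u[1])
        if len(xs) and (b is None or e<b[0]): b=(e,m)
    return None if b is None or b[0]>25 else b[1].astype(np.float32)
E
python3 - <<'E'
from h import *
ims={}
for n in('top','scene'): ims[n]=cams.snapshot(n)
M={}
for l,X in(('blue_mid',[.58,-.225,.03]),('orange_mid',[.532,.286,.03]),('base_rim',[.6,.01,.03]),('stand_top',[.6,.01,.01])):
    for n in('top','scene'): M[l,n]=getmask(n,l,X); print(l,n,None if M[l,n] is None else M[l,n].sum())
def go(l,p0,sl,views=('top','scene')):
    for vs in (views,)+tuple((v,) for v in views):
        V=[(cam(n),M[l,n]) for n in vs if M[l,n] is not None]
        if V: print(l,vs,*[np.round(x,4) for x in fit(V,p0,sl)])
go('blue_mid',[.58,-.225,-.5],tray(0)); go('orange_mid',[.532,.286,-.7+0],tray(0))
# brass
t=ims['top'].astype(int); print('brass',end=' ')
for n in ims:
    c=cam(n); im=ims[n].astype(int); u=proj(c,[.67,.02,.012])[0]; yy,xx=np.mgrid[:400,:640]
    k=(im[...,0]-im[...,2]>60)&(np.hypot(xx-u[0],yy-u[1])<22); print(n,k.sum(),ray(c,[xx[k].mean()],[yy[k].mean()],.012).round(4))
    # bright tray
    u=proj(c,[.6,.01,.03])[0]; g=im.min(2); hs=np.hypot(xx-u[0],yy-u[1])<42
    print(np.percentile(g[hs],[5,25,50,75,95]))
for n in ims:
    c=cam(n); u=proj(c,[.6,.01,.03])[0].astype(int); crop=ims[n][u[1]-50:u[1]+50,u[0]-65:u[0]+65]; save('b_'+n,cv2.resize(crop,None,fx=4,fy=4,interpolation=cv2.INTER_CUBIC))
a=cv2.imread('pics/b_top.png');b=cv2.imread('pics/b_scene.png'); cv2.imwrite('pics/b.png',cv2.resize(np.vstack([a,b]),None,fx=.74,fy=.74))
np.savez('ims.npz',**ims)
for k,v in M.items():
    if v is not None and k[0] in('base_rim','stand_top'): cv2.imwrite(f'pics/m_{k[0]}_{k[1]}.png',v*255)
E
```

```text
blue_mid top 1684.0
blue_mid scene 1004.0
orange_mid top 1756.0
orange_mid scene 950.0
base_rim top 2469.0
base_rim scene 1190.0
stand_top top 2418.0
stand_top scene 1122.0
blue_mid ('top', 'scene') [ 0.5821 -0.2304 -0.9537] 0.0493
blue_mid ('top',) [ 0.5827 -0.2313 -0.9631] 0.0453
blue_mid ('scene',) [ 0.581  -0.23   -0.9749] 0.0408
orange_mid ('top', 'scene') [ 0.5304  0.2776 -1.1974] 0.0527
orange_mid ('top',) [ 0.5308  0.2773 -1.1923] 0.0261
orange_mid ('scene',) [ 0.5265  0.2786 -1.1992] 0.0339
brass top 13 [[0.6736 0.0305 0.012 ]]
[ 42.  48.  63. 102. 113.]
scene 15 [[0.6677 0.0312 0.012 ]]
[ 52.  63. 157. 161. 164.][ WARN:0@22.005] global loadsave.cpp:1063 imwrite_ Unsupported depth image for selected encoder is fallbacked to CV_8U.
```

View pics/b.png

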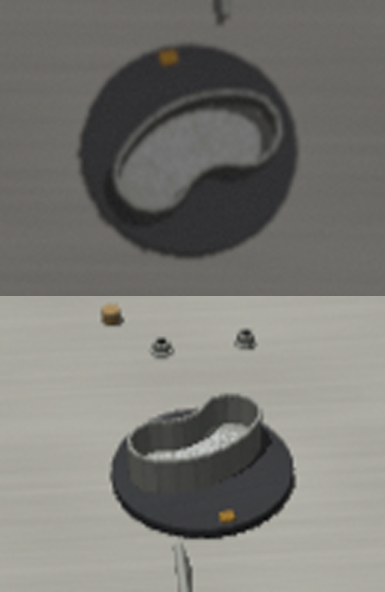

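```bash
cat >> h.py <<'E'
def plan(pos,yaw,n=8,st=None):
    "rows to bring TCP to pos with tool y at world heading yaw, tool straight down"
    st=st or status.get_state(); p=np.array(st['tool_pos']); R0=Ro.from_quat(st['eef_rot'])
    y=np.array([np.cos(yaw),np.sin(yaw),0]); z=np.array([0,0,-1.]); T=Ro.from_matrix(np.c_[np.cross(y,z),y,z])
    w=(R0.inv()*T).as_rotvec(); step=Ro.from_rotvec(w/n); R=R0
    print('from',p.round(4),'turn',np.degrees(w).round(1),'rows',n)
    for i in range(n):
        print([round(float(v),4) for v in R.inv().apply((np.array(pos)-p)/n)]+[round(float(v),2) for v in np.degrees(w/n)]); R=R*step
E
python3 - <<'E'
from h import *
print(cams.camera_params('wrist'))
plan([.56,.0,.42],.42,16)
E
```

```text
{'vfov': 63.82295248365404, 'cx': 320.8118469801393, 'cy': 200.19118225032494, 'tool_from_camera': array([[ 0.00145189, -0.95851866, -0.28502608,  0.0740023 ],
       [ 0.99999836,  0.00108342,  0.00145041,  0.00112659],
       [-0.00108145, -0.28502772,  0.95851867,  0.02031289],
       [ 0.        ,  0.        ,  0.        ,  1.        ]])}
from [ 0.2796 -0.559   0.4047] turn [  0.    0.  -87.5] rows 16
[0.0313, -0.0234, -0.001, 0.0, 0.0, -5.47]
[0.0334, -0.0203, -0.001, 0.0, 0.0, -5.47]
[0.0352, -0.017, -0.001, 0.0, 0.0, -5.47]
[0.0366, -0.0136, -0.001, 0.0, 0.0, -5.47]
[0.0378, -0.0101, -0.001, 0.0, 0.0, -5.47]
[0.0386, -0.0064, -0.001, 0.0, 0.0, -5.47]
[0.039, -0.0027, -0.001, 0.0, 0.0, -5.47]
[0.0391, 0.001, -0.001, 0.0, 0.0, -5.47]
[0.0388, 0.0047, -0.001, 0.0, 0.0, -5.47]
[0.0382, 0.0084, -0.001, 0.0, 0.0, -5.47]
[0.0372, 0.012, -0.001, 0.0, 0.0, -5.47]
[0.0359, 0.0155, -0.001, 0.0, 0.0, -5.47]
[0.0342, 0.0188, -0.001, 0.0, 0.0, -5.47]
[0.0323, 0.022, -0.001, 0.0, 0.0, -5.47]
[0.03, 0.025, -0.001, 0.0, 0.0, -5.47]
[0.0275, 0.0278, -0.001, 0.0, 0.0, -5.47]
```

Request:
play_rows:
  rows:
    - [100, 0.0313, -0.0234, -0.001, 0, 0, -5.47]
    - [100, 0.0334, -0.0203, -0.001, 0, 0, -5.47]
    - [100, 0.0352, -0.017, -0.001, 0, 0, -5.47]
    - [100, 0.0366, -0.0136, -0.001, 0, 0, -5.47]
    - [100, 0.0378, -0.0101, -0.001, 0, 0, -5.47]
    - [100, 0.0386, -0.0064, -0.001, 0, 0, -5.47]
    - [100, 0.039, -0.0027, -0.001, 0, 0, -5.47]
    - [100, 0.0391, 0.001, -0.001, 0, 0, -5.47]

```text
clock: 2.4
tool_pos: [0.4204, -0.2783, 0.413]
eef_rot: [0.817, 0.577, 0.0, 0.0]
contact_force: [0.5, -0.1, 0.2]
opening: 1.003
finger_force: 0.0
```

Request:
play_rows:
  rows:
    - [100, 0.0388, 0.0047, -0.001, 0, 0, -5.47]
    - [100, 0.0382, 0.0084, -0.001, 0, 0, -5.47]
    - [100, 0.0372, 0.012, -0.001, 0, 0, -5.47]
    - [100, 0.0359, 0.0155, -0.001, 0, 0, -5.47]
    - [100, 0.0342, 0.0188, -0.001, 0, 0, -5.47]
    - [100, 0.0323, 0.022, -0.001, 0, 0, -5.47]
    - [100, 0.03, 0.025, -0.001, 0, 0, -5.47]
    - [100, 0, 0, 0, 0, 0, 0]

```text
clock: 3.4
tool_pos: [0.5433, -0.0314, 0.4201]
eef_rot: [0.581, 0.814, 0.002, 0.0]
contact_force: [-0.5, -1.3, -1.1]
opening: 0.997
finger_force: 0.0
```

Run:
```python
from h import *
st=status.get_state(); print(st['clock'],st['tool_pos'],st['q'].round(2)); c=cam('wrist',st)
im=cams.snapshot('wrist'); save('w1',im)
np.save('w1.npy',im)
for l in('base_rim','stand_top'):
    for d in finder.spot_in('wrist',l): print(l,d['score'],(c[3]@np.array(d['at'])+c[4]).round(3))
o=im[:,:,::-1].copy()
cv2.polylines(o,[np.round(proj(c,place(.026,.048,[.6,.012,.45]))).astype(np.int32)],True,(0,255,0),1); cv2.imwrite('pics/w1o.png',o)
```

```text
3.4 [ 0.54331622 -0.03141354  0.42012665] [ 0.32  0.61 -0.58  1.78  0.42  0.87 -0.11]
base_rim 0.56 [0.597 0.023 0.01 ]
stand_top 0.75 [0.602 0.018 0.013]
stand_top 0.67 [0.713 0.18  0.004]
stand_top 0.48 [ 0.807 -0.013  0.034]
```

View pics/w1o.png

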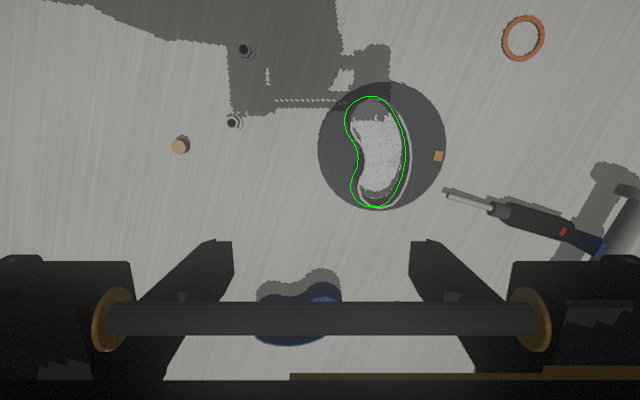

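The wrist view shows the clamped tray at about (378,150), the brass mark at (438,156) and my guess a few pixels left of the true rim. I'll refine it with an edge fit.

```bash
cat >> h.py <<'E'
def edgefit(views,p0,zr,sig=1.0,yr=.35,offs=(.026,.0235)):
    from scipy.optimize import minimize
    from scipy.ndimage import map_coordinates as mc
    G=[]
    for c,im in views:
        g=cv2.GaussianBlur(im.astype(np.float32).mean(2),(0,0),sig); G.append((c,np.minimum(np.hypot(cv2.Sobel(g,-1,1,0),cv2.Sobel(g,-1,0,1)),80)))
    def cost(p): return -sum(mc(g,[q[:,1],q[:,0]],order=1).mean() for c,g in G for off in offs for q in [proj(c,place(off,zr,p))])
    best=None
    for dx in(-.006,0,.006):
     for dz in(-.006,0,.006):
      for dy in np.linspace(-yr,yr,7):
        q=np.array(p0)+[dx,dz,dy]; s=minimize(cost,q,method='Nelder-Mead',options=dict(initial_simplex=[q,q+[.004,0,0],q+[0,.004,0],q+[0,0,.08]]))
        if best is None or s.fun<best.fun: best=s
    return best.x,best.fun
E
cat > f1.py <<'E'
from h import *
st=status.get_state(); c=cam('wrist',st); im=np.load('w1.npy'); I=np.load('ims.npz')
p,s=edgefit([(c,im)],[.6,.015,.4],.048); print('wrist',p.round(4),s)
for n in('top','scene'): print(n,*edgefit([(cam(n),I[n])],[.6,.015,.4],.048))
M=2
o=im[:,:,::-1]; o=cv2.resize(o,None,fx=4,fy=4,interpolation=cv2.INTER_CUBIC)
for off in(.026,.0235): cv2.polylines(o,[np.round((proj(c,place(off,.048,p))+.5)*4).astype(np.int32)],True,(0,255,0),1)
cv2.imwrite('pics/w1f.png',o[280:880,1200:1840])
# blue bearing in wrist also; stand circle
y,x=np.mgrid[:400,:640]; k=(im[...,0].astype(int)-im[...,2]>60)&(abs(x-438)<9)&(abs(y-156)<9); print('brass',k.sum(),ray(c,[x[k].mean()],[y[k].mean()],.012))
E
python3 f1.py
```

```text
wrist [0.6046 0.0064 0.465 ] -145.35879516601562
top [0.60520536 0.01502775 0.41779586] -131.61288452148438
scene [0.60696449 0.01875608 0.49353152] -153.16305541992188
brass 75 [[0.67184452 0.02141702 0.012     ]]
```

View pics/w1f.png

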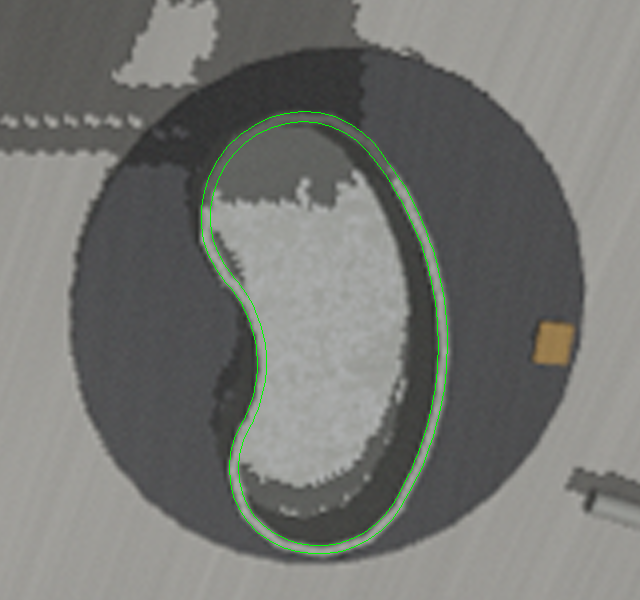

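```bash
cat > f2.py <<'E'
from h import *
def look(p0,zr,name):
    cams.snapshot('wrist'); cams.snapshot('wrist')
    st=status.get_state(); im=cams.snapshot('wrist'); s2=status.get_state()
    print('clock',st['clock'],'tool',st['tool_pos'].round(4),(s2['tool_pos']-st['tool_pos']).round(4)); c=cam('wrist',st); save(name,im)
    p,s=edgefit([(c,im)],p0,zr); print(name,p.round(4),round(s,1)); return c,im,p
if __name__=='__main__':
    c,im,p=look([.605,.012,.46],.048,'w2')
    y,x=np.mgrid[:400,:640]; k=(im[...,0].astype(int)-im[...,2]>60)&(abs(x-438)<12)&(abs(y-156)<12); print('brass',k.sum(),ray(c,[x[k].mean()],[y[k].mean()],.012))
    plan([.582,-.23,.38],-.96,8)
E
python3 f2.py
```

```text
clock 3.65 tool [ 0.5419 -0.0363  0.4196] [0.     0.0001 0.0001]
w2 [0.6058 0.0136 0.4735] -143.6
brass 72 [[0.67453168 0.0285943  0.012     ]]
from [ 0.5419 -0.0362  0.4196] turn [-0.   0.1 73.5] rows 8
[-0.0246, -0.0029, 0.005, -0.0, 0.01, 9.19]
[-0.0247, 0.001, 0.005, -0.0, 0.01, 9.19]
[-0.0242, 0.005, 0.005, -0.0, 0.01, 9.19]
[-0.0231, 0.0088, 0.005, -0.0, 0.01, 9.19]
[-0.0214, 0.0123, 0.005, -0.0, 0.01, 9.19]
[-0.0192, 0.0156, 0.005, -0.0, 0.01, 9.19]
[-0.0165, 0.0185, 0.005, -0.0, 0.01, 9.19]
[-0.0133, 0.0209, 0.005, -0.0, 0.01, 9.19]
```

Run:
```python
from h import *
y=-.96; plan([.582-.06*np.cos(y+np.pi/2),-.231-.06*np.sin(y+np.pi/2),.36],y,8)
```

```text
from [ 0.5419 -0.0362  0.4196] turn [-0.   0.1 73.5] rows 8
[-0.0268, -0.0102, 0.0075, -0.0, 0.01, 9.19]
[-0.0281, -0.0057, 0.0075, -0.0, 0.01, 9.19]
[-0.0286, -0.0012, 0.0075, -0.0, 0.01, 9.19]
[-0.0285, 0.0034, 0.0075, -0.0, 0.01, 9.19]
[-0.0276, 0.0079, 0.0075, -0.0, 0.01, 9.19]
[-0.0259, 0.0122, 0.0075, -0.0, 0.01, 9.19]
[-0.0237, 0.0162, 0.0075, -0.0, 0.01, 9.19]
[-0.0208, 0.0198, 0.0075, -0.0, 0.01, 9.19]
```

Request:
play_rows:
  rows:
    - [100, -0.0268, -0.0102, 0.0075, 0, 0, 9.19]
    - [100, -0.0281, -0.0057, 0.0075, 0, 0, 9.19]
    - [100, -0.0286, -0.0012, 0.0075, 0, 0, 9.19]
    - [100, -0.0285, 0.0034, 0.0075, 0, 0, 9.19]
    - [100, -0.0276, 0.0079, 0.0075, 0, 0, 9.19]
    - [100, -0.0259, 0.0122, 0.0075, 0, 0, 9.19]
    - [100, -0.0237, 0.0162, 0.0075, 0, 0, 9.19]
    - [100, -0.0208, 0.0198, 0.0075, 0, 0, 9.19]

```text
clock: 4.7
tool_pos: [0.5331, -0.2658, 0.3596]
eef_rot: [0.954, 0.298, -0.0, 0.0]
contact_force: [0.7, -0.0, -0.2]
opening: 1.001
finger_force: 0.0
```

Request:
play_rows:
  rows:
    - [100, 0, 0, 0, 0, 0, 0]
    - [100, 0, 0, 0, 0, 0, 0]
    - [100, 0, 0, 0, 0, 0, 0]

```text
clock: 5.08
tool_pos: [0.5341, -0.2627, 0.3601]
eef_rot: [0.953, 0.303, 0.001, -0.0]
contact_force: [-0.1, -0.6, -0.5]
opening: 1.004
finger_force: 0.0
```

Run:
```python
from h import *; from f2 import look
c,im,p=look([.582,-.2305,-.96],.048,'w3')
M=finder.regions_of('wrist','blue_mid')[0]['mask'].astype(np.float32); print('mask fit',fit([(c,M)],p,tray(0)))
o=im[:,:,::-1].copy()
for off in(.026,.0235): cv2.polylines(o,[np.round(proj(c,place(off,.048,p))).astype(np.int32)],True,(0,255,0),1)
cv2.imwrite('pics/w3o.png',o)
plan([p[0],p[1],.27],p[2],4); plan([p[0],p[1],.184],p[2],6)
```

```text
clock 5.175 tool [ 0.5341 -0.2631  0.3601] [-0.0001 -0.0002 -0.0001]
w3 [ 0.5847 -0.233  -0.9543] -123.5
mask fit (array([ 0.58438738, -0.23262999, -0.96465839]), np.float64(0.015198945999145508))
from [ 0.5339 -0.2635  0.36  ] turn [ 0.  -0.  -0.1] rows 4
[0.0147, 0.0011, 0.0225, 0.0, -0.01, -0.04]
[0.0147, 0.0011, 0.0225, 0.0, -0.01, -0.04]
[0.0147, 0.0011, 0.0225, 0.0, -0.01, -0.04]
[0.0147, 0.0011, 0.0225, 0.0, -0.01, -0.04]
from [ 0.5339 -0.2635  0.36  ] turn [ 0.  -0.  -0.1] rows 6
[0.0098, 0.0007, 0.0293, 0.0, -0.0, -0.02]
[0.0098, 0.0007, 0.0293, 0.0, -0.0, -0.02]
[0.0098, 0.0007, 0.0293, 0.0, -0.0, -0.02]
[0.0098, 0.0007, 0.0293, 0.0, -0.0, -0.02]
[0.0098, 0.0007, 0.0293, 0.0, -0.0, -0.02]
[0.0098, 0.0007, 0.0293, 0.0, -0.0, -0.02]
```

View pics/w3o.png

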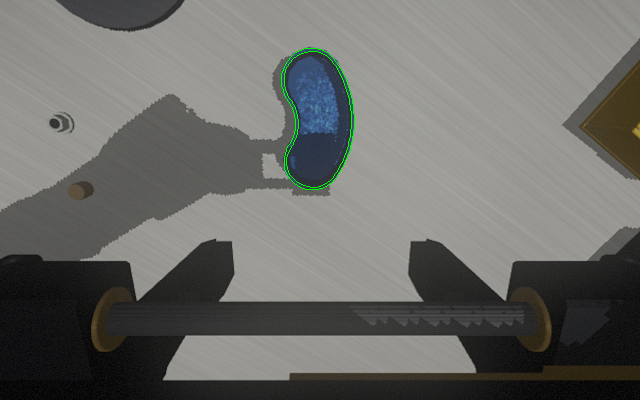

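Request:
play_rows:
  rows:
    - [100, 0.02, 0.0015, 0.02, 0, 0, 0]
    - [100, 0.02, 0.0015, 0.02, 0, 0, 0]
    - [100, 0.0188, 0.0014, 0.02, 0, 0, 0]
    - [100, 0, 0, 0.03, 0, 0, 0]
    - [100, 0, 0, 0.03, 0, 0, 0]
    - [100, 0, 0, 0.03, 0, 0, 0]
    - [100, 0, 0, 0.026, 0, 0, 0]
    - [100, 0, 0, 0, 0, 0, 0]

```text
clock: 6.28
tool_pos: [0.5836, -0.2333, 0.182]
eef_rot: [0.953, 0.302, -0.002, -0.001]
contact_force: [-0.4, -0.2, 0.2]
opening: 0.998
finger_force: 0.0
```

Request:
play_rows:
  rows:
    - [0, 0, 0, 0, 0, 0, 0]
    - [0, 0, 0, 0, 0, 0, 0]
    - [0, 0, 0, 0, 0, 0, 0]
    - [0, 0, 0, 0, 0, 0, 0]
    - [0, 0, 0, 0, 0, 0, 0]
    - [0, 0, 0, 0, 0, 0, 0]
    - [0, 0, 0, 0, 0, 0, 0]
    - [0, 0, 0, 0, 0, 0, 0]
  grip_force: 20

```text
clock: 7.28
tool_pos: [0.5843, -0.2334, 0.1843]
eef_rot: [0.953, 0.302, -0.0, -0.0]
contact_force: [-2.1, 1.5, 5.7]
opening: 0.6
finger_force: 19.7
```

Request:
play_rows:
  rows:
    - [0, 0, 0, -0.01, 0, 0, 0]
    - [0, 0, 0, -0.03, 0, 0, 0]
    - [0, 0, 0, -0.04, 0, 0, 0]
    - [0, 0, 0, -0.04, 0, 0, 0]
    - [0, 0, 0, 0, 0, 0, 0]
  grip_force: 25

```text
clock: 7.9
tool_pos: [0.5857, -0.2347, 0.3072]
eef_rot: [0.954, 0.301, 0.003, 0.002]
contact_force: [-0.3, 0.0, -2.7]
opening: 0.595
finger_force: 24.6
```

Run:
```python
from h import *
s=status.get_state(); print(s['opening'],s['contact_force'],s['q'].round(2)); plan([.6055,.0137,.30],.4735,12)
```

```text
0.5946526346264789 [-0.29987467  0.01826107 -2.71839115] [ 0.4   0.82 -0.17  1.64  0.2   0.7  -0.82]
from [ 0.5857 -0.2347  0.3072] turn [  0.5   0.1 -82.1] rows 12
[0.0132, -0.016, 0.0006, 0.04, 0.0, -6.84]
[0.0151, -0.0143, 0.0006, 0.04, 0.0, -6.84]
[0.0166, -0.0124, 0.0006, 0.04, 0.0, -6.84]
[0.018, -0.0103, 0.0006, 0.04, 0.0, -6.84]
[0.0191, -0.0081, 0.0006, 0.04, 0.0, -6.84]
[0.0199, -0.0058, 0.0006, 0.04, 0.0, -6.84]
[0.0205, -0.0034, 0.0006, 0.04, 0.0, -6.84]
[0.0207, -0.0009, 0.0006, 0.04, 0.0, -6.84]
[0.0207, 0.0016, 0.0006, 0.04, 0.0, -6.84]
[0.0204, 0.004, 0.0006, 0.04, 0.0, -6.84]
[0.0197, 0.0064, 0.0006, 0.04, 0.0, -6.84]
[0.0188, 0.0087, 0.0006, 0.04, 0.0, -6.84]
```

Request:
play_rows:
  rows:
    - [0, 0.0132, -0.016, 0, 0, 0, -6.84]
    - [0, 0.0151, -0.0143, 0, 0, 0, -6.84]
    - [0, 0.0166, -0.0124, 0, 0, 0, -6.84]
    - [0, 0.018, -0.0103, 0, 0, 0, -6.84]
    - [0, 0.0191, -0.0081, 0, 0, 0, -6.84]
    - [0, 0.0199, -0.0058, 0, 0, 0, -6.84]
    - [0, 0.0205, -0.0034, 0, 0, 0, -6.84]
    - [0, 0.0207, -0.0009, 0, 0, 0, -6.84]

```text
clock: 8.9
tool_pos: [0.5969, -0.0681, 0.3022]
eef_rot: [0.707, 0.707, -0.001, -0.001]
contact_force: [0.2, -0.2, -2.7]
opening: 0.597
finger_force: 24.6
```

Request:
play_rows:
  rows:
    - [0, 0.0207, 0.0016, 0, 0, 0, -6.84]
    - [0, 0.0204, 0.004, 0, 0, 0, -6.84]
    - [0, 0.0197, 0.0064, 0, 0, 0, -6.84]
    - [0, 0.0188, 0.0087, 0, 0, 0, -6.84]
    - [0, 0, 0, 0, 0, 0, 0]
    - [0, 0, 0, 0, 0, 0, 0]
    - [0, 0, 0, 0, 0, 0, 0]

```text
clock: 9.78
tool_pos: [0.6039, 0.0128, 0.3033]
eef_rot: [0.522, 0.853, -0.001, 0.0]
contact_force: [0.1, -0.5, -1.0]
opening: 0.595
finger_force: 24.6
```

Run:
```python
from h import *
cams.snapshot('wrist');cams.snapshot('top')
st=status.get_state(); im=cams.snapshot('wrist'); c=cam('wrist',st); print(st['clock'],st['tool_pos'],st['contact_force'])
plan([.6055,.0137,.25],.4735,1)
# held tray: fit pose from wrist edges, rim height = grasp z(.037)+... rim is tcp-.147+.011
z=st['tool_pos'][2]-.147-.037+.048; 
T=np.array(st['tool_pos'])
p,s=edgefit([(c,im)],[T[0],T[1],.4735],z,yr=.15,offs=(.026,)); print('held',p,s)
o=im[:,:,::-1].copy()
for off in(.026,): cv2.polylines(o,[np.round(proj(c,place(off,z,p))).astype(np.int32)],True,(0,255,0),1)
cv2.polylines(o,[np.round(proj(c,place(.026,.048,[.6058,.0136,.4735]))).astype(np.int32)],True,(0,0,255),1)
cv2.imwrite('pics/w4.png',o)
```

```text
9.875 [0.60393947 0.01327592 0.30357537] [ 0.18885013 -1.25114665 -2.33575516]
from [0.604  0.0135 0.3037] turn [-0.  0. -0.] rows 1
[-0.0005, 0.0015, 0.0537, -0.02, 0.03, -0.03]
held [0.60454028 0.01390085 0.48010011] -43.141483306884766
```

View pics/w4.png

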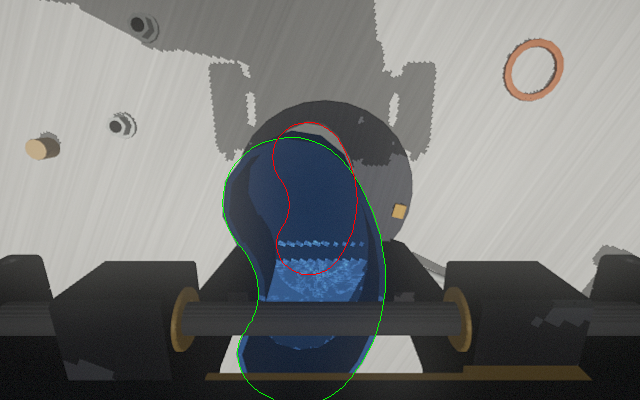

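The held tray's outline (green) fits, and the clamped rim (red) lines up with the measured pose. Descending, then I'll feel for contact.

Request:
play_rows:
  rows:
    - [0, -0.0007, 0.0012, 0.02, 0, 0, 0]
    - [0, 0, 0, 0.02, 0, 0, 0]
    - [0, 0, 0, 0.02, 0, 0, 0]
    - [0, 0, 0, 0.006, 0, 0, 0]
    - [0, 0, 0, 0, 0, 0, 0]
    - [0, 0, 0, 0.003, 0, 0, 0]
    - [0, 0, 0, 0.003, 0, 0, 0]
    - [0, 0, 0, 0, 0, 0, 0]

```text
clock: 10.92
tool_pos: [0.6054, 0.0141, 0.2318]
eef_rot: [0.521, 0.853, -0.0, 0.0]
contact_force: [1.4, 0.4, -2.1]
opening: 0.592
finger_force: 24.6
```

Request:
play_rows:
  rows:
    - [0, 0, 0, 0.002, 0, 0, 0]
    - [0, 0, 0, 0.002, 0, 0, 0]
    - [0, 0, 0, 0, 0, 0, 0]

```text
clock: 11.3
tool_pos: [0.6053, 0.0142, 0.2275]
eef_rot: [0.521, 0.853, -0.0, -0.0]
contact_force: [-0.5, 0.6, -2.2]
opening: 0.592
finger_force: 24.6
```

Already 5 mm below the rim with no force, so the foot is entering.

Request:
play_rows:
  rows:
    - [0, 0, 0, 0.002, 0, 0, 0]
    - [0, 0, 0, 0.002, 0, 0, 0]
    - [0, 0, 0, 0.001, 0, 0, 0]
    - [0, 0, 0, 0, 0, 0, 0]

```text
clock: 11.8
tool_pos: [0.6053, 0.0142, 0.2226]
eef_rot: [0.521, 0.853, -0.0, -0.0]
contact_force: [1.2, -0.1, -2.8]
opening: 0.597
finger_force: 24.6
```

Request:
play_rows:
  rows:
    - [0, 0, 0, 0.0015, 0, 0, 0]
    - [0, 0, 0, 0.001, 0, 0, 0]
    - [0, 0, 0, 0, 0, 0, 0]

```text
clock: 12.18
tool_pos: [0.6054, 0.0143, 0.2204]
eef_rot: [0.521, 0.853, -0.0, 0.0]
contact_force: [-0.3, -0.1, -0.5]
opening: 0.594
finger_force: 24.6
```

Request:
play_rows:
  rows:
    - [0, 0, 0, 0.0008, 0, 0, 0]
    - [0, 0, 0, 0, 0, 0, 0]
    - [100, 0, 0, 0, 0, 0, 0]
    - [100, 0, 0, 0, 0, 0, 0]
    - [100, 0, 0, 0, 0, 0, 0]
    - [100, 0, 0, 0, 0, 0, 0]
    - [100, 0, 0, 0, 0, 0, 0]
    - [100, 0, 0, 0, 0, 0, 0]

```text
clock: 13.18
tool_pos: [0.6054, 0.0142, 0.2194]
eef_rot: [0.521, 0.853, -0.0, 0.0]
contact_force: [-0.4, 0.1, 0.2]
opening: 1.006
finger_force: 0.0
```

Request:
play_rows:
  rows:
    - [100, 0, 0, -0.01, 0, 0, 0]
    - [100, -0.01, 0, -0.04, 0, 0, 0]
    - [100, -0.025, 0, -0.05, 0, 0, 0]
    - [100, -0.025, 0, -0.05, 0, 0, 0]
    - [100, 0, 0, 0, 0, 0, 0]
    - [100, 0, 0, 0, 0, 0, 0]
    - [100, 0, 0, 0, 0, 0, 0]

```text
clock: 14.05
tool_pos: [0.632, -0.0383, 0.3681]
eef_rot: [0.52, 0.854, -0.001, -0.001]
contact_force: [-0.2, 0.3, -0.4]
opening: 0.997
finger_force: 0.0
```

Run:
```python
from h import *; from f2 import look
c,im,p=look([.6055,.0137,.4735],.084,'w5')
m=finder.regions_of('wrist','blue_mid')[0]['mask'].astype(np.float32)
for z in(.036,.048): print(z,fit([(c,m)],p,[(.026,z+a) for a in np.arange(.012,.0481,.004)]+base))
o=im[:,:,::-1].copy()
for off in(.026,.0235): cv2.polylines(o,[np.round(proj(c,place(off,.084,p))).astype(np.int32)],True,(0,255,0),1)
cv2.imwrite('pics/w5o.png',o)
y=-1.195; X=np.array([.5304,.2776]); plan([X[0]-.06*np.cos(y+np.pi/2),X[1]-.06*np.sin(y+np.pi/2),.36],y,12)
```

```text
clock 14.15 tool [ 0.6322 -0.0384  0.3682] [ 0.0001 -0.0001  0.0002]
w5 [0.6063 0.0141 0.4846] -71.8
0.036 (array([0.60627939, 0.0136632 , 0.48258886]), np.float64(0.018669426441192627))
0.048 (array([0.60669344, 0.01201601, 0.45661713]), np.float64(0.06904667615890503))
from [ 0.6325 -0.0387  0.3685] turn [-0.1  0.  95.7] rows 12
[0.0278, -0.0005, 0.0007, -0.01, 0.0, 7.98]
[0.0275, -0.0043, 0.0007, -0.01, 0.0, 7.98]
[0.0266, -0.0081, 0.0007, -0.01, 0.0, 7.98]
[0.0252, -0.0117, 0.0007, -0.01, 0.0, 7.98]
[0.0234, -0.0151, 0.0007, -0.01, 0.0, 7.98]
[0.021, -0.0182, 0.0007, -0.01, 0.0, 7.98]
[0.0183, -0.0209, 0.0007, -0.01, 0.0, 7.98]
[0.0152, -0.0233, 0.0007, -0.01, 0.0, 7.98]
[0.0119, -0.0252, 0.0007, -0.01, 0.0, 7.98]
[0.0082, -0.0266, 0.0007, -0.01, 0.0, 7.98]
[0.0045, -0.0275, 0.0007, -0.01, 0.0, 7.98]
[0.0006, -0.0278, 0.0007, -0.01, 0.0, 7.98]
```

View pics/w5o.png

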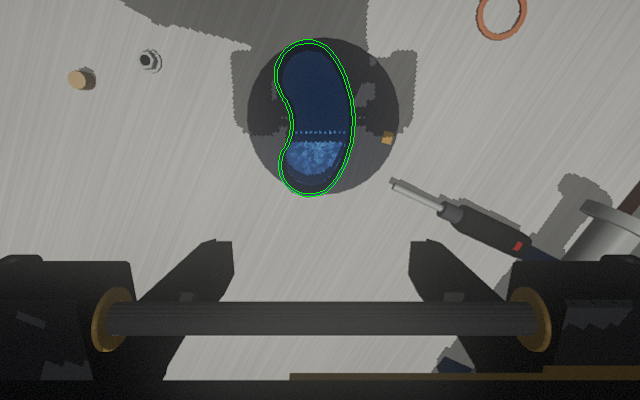

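The blue tray, centred at about (318,118), sits home: its rim fits at z = 84 mm, and the mask error is 0.019 seated against 0.069 raised. On to orange.

Request:
play_rows:
  rows:
    - [100, 0.0278, -0.0005, 0.0007, 0, 0, 7.98]
    - [100, 0.0275, -0.0043, 0.0007, 0, 0, 7.98]
    - [100, 0.0266, -0.0081, 0.0007, 0, 0, 7.98]
    - [100, 0.0252, -0.0117, 0.0007, 0, 0, 7.98]
    - [100, 0.0234, -0.0151, 0.0007, 0, 0, 7.98]
    - [100, 0.021, -0.0182, 0.0007, 0, 0, 7.98]
    - [100, 0.0183, -0.0209, 0.0007, 0, 0, 7.98]
    - [100, 0.0152, -0.0233, 0.0007, 0, 0, 7.98]

```text
clock: 15.25
tool_pos: [0.5272, 0.1581, 0.3635]
eef_rot: [0.894, 0.447, -0.0, -0.0]
contact_force: [0.2, 0.4, 0.6]
opening: 0.997
finger_force: 0.0
```

Request:
play_rows:
  rows:
    - [100, 0.0119, -0.0252, 0.0007, 0, 0, 7.98]
    - [100, 0.0082, -0.0266, 0.0007, 0, 0, 7.98]
    - [100, 0.0045, -0.0275, 0.0007, 0, 0, 7.98]
    - [100, 0.0006, -0.0278, 0.0007, 0, 0, 7.98]
    - [100, 0, 0, 0, 0, 0, 0]
    - [100, 0, 0, 0, 0, 0, 0]
    - [100, 0, 0, 0, 0, 0, 0]

```text
clock: 16.12
tool_pos: [0.476, 0.2538, 0.3609]
eef_rot: [0.983, 0.185, 0.0, 0.0]
contact_force: [-0.3, -0.6, 0.0]
opening: 1.002
finger_force: 0.0
```

Run:
```python
from h import *; from f2 import look
c,im,p=look([.531,.2775,-1.195],.048,'w6')
for d in finder.regions_of('wrist','orange_mid'):
    m=d['mask'].astype(np.float32); print(d['score'],m.sum(),fit([(c,m)],p,tray(0)))
o=im[:,:,::-1].copy()
for off in(.026,.0235): cv2.polylines(o,[np.round(proj(c,place(off,.048,p))).astype(np.int32)],True,(0,255,0),1)
cv2.imwrite('pics/w6o.png',o)
print(status.get_state()['q'].round(2)); plan([p[0],p[1],.184],p[2],1)
```

```text
clock 16.225 tool [0.4759 0.2541 0.361 ] [-0.0001  0.0002  0.    ]
w6 [ 0.5325  0.2757 -1.1995] -133.4
0.89 8025.0 (array([ 0.53246941,  0.27587646, -1.19651344]), np.float64(0.01845163106918335))
0.63 3226.0 (array([ 0.53251204,  0.27565385, -1.5995137 ]), np.float64(1.0))
[-0.55  0.64 -0.05  1.88  0.05  0.63 -1.83]
from [0.4757 0.2545 0.361 ] turn [ 0.  -0.   0.1] rows 1
[0.0607, 0.001, 0.177, 0.01, -0.0, 0.09]
```

View pics/w6o.png

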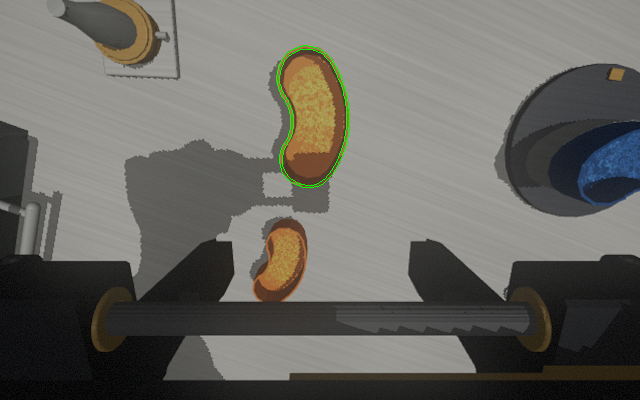

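The full-size outline fits the big orange tray at (312,117); the small look-alike is below it at (282,260).

Request:
play_rows:
  rows:
    - [100, 0.0207, 0.0004, 0.02, 0, 0, 0]
    - [100, 0.02, 0.0003, 0.02, 0, 0, 0]
    - [100, 0.02, 0.0003, 0.02, 0, 0, 0]
    - [100, 0, 0, 0.03, 0, 0, 0]
    - [100, 0, 0, 0.03, 0, 0, 0]
    - [100, 0, 0, 0.03, 0, 0, 0]
    - [100, 0, 0, 0.027, 0, 0, 0]
    - [100, 0, 0, 0, 0, 0, 0]

```text
clock: 17.32
tool_pos: [0.5315, 0.2758, 0.1823]
eef_rot: [0.983, 0.186, -0.002, 0.001]
contact_force: [-0.1, 0.4, 0.6]
opening: 1.002
finger_force: 0.0
```

Request:
play_rows:
  rows:
    - [0, 0, 0, 0, 0, 0, 0]
    - [0, 0, 0, 0, 0, 0, 0]
    - [0, 0, 0, 0, 0, 0, 0]
    - [0, 0, 0, 0, 0, 0, 0]
    - [0, 0, 0, 0, 0, 0, 0]
    - [0, 0, 0, 0, 0, 0, 0]
    - [0, 0, 0, 0, 0, 0, 0]
    - [0, 0, 0, 0, 0, 0, 0]
  grip_force: 25

```text
clock: 18.32
tool_pos: [0.5324, 0.2766, 0.1847]
eef_rot: [0.983, 0.186, 0.001, -0.0]
contact_force: [0.2, 0.1, 5.7]
opening: 0.595
finger_force: 24.1
```

Request:
play_rows:
  rows:
    - [0, 0, 0, -0.01, 0, 0, 0]
    - [0, 0, 0, -0.03, 0, 0, 0]
    - [0, 0, 0, -0.04, 0, 0, 0]
    - [0, 0, 0, -0.04, 0, 0, 0]
    - [0, 0, 0, -0.03, 0, 0, 0]
    - [0, 0, 0, 0, 0, 0, 0]
    - [0, 0, 0, 0, 0, 0, 0]

```text
clock: 19.2
tool_pos: [0.5315, 0.2761, 0.3329]
eef_rot: [0.983, 0.186, -0.001, 0.0]
contact_force: [0.5, -0.4, -2.7]
opening: 0.594
finger_force: 24.1
```

Run:
```python
from h import *
plan([.606,.0137,.335],.4825,15)
```

```text
from [0.5315 0.2761 0.3329] turn [ -0.1   0.1 -96.2] rows 15
[-0.0018, 0.0181, -0.0001, -0.01, 0.01, -6.41]
[-0.0038, 0.0178, -0.0001, -0.01, 0.01, -6.41]
[-0.0057, 0.0173, -0.0001, -0.01, 0.01, -6.41]
[-0.0076, 0.0165, -0.0001, -0.01, 0.01, -6.41]
[-0.0094, 0.0155, -0.0001, -0.01, 0.01, -6.41]
[-0.0111, 0.0144, -0.0001, -0.01, 0.01, -6.41]
[-0.0126, 0.0131, -0.0001, -0.01, 0.01, -6.41]
[-0.014, 0.0116, -0.0001, -0.01, 0.01, -6.41]
[-0.0152, 0.0099, -0.0001, -0.01, 0.01, -6.41]
[-0.0162, 0.0082, -0.0001, -0.01, 0.01, -6.41]
[-0.0171, 0.0063, -0.0001, -0.01, 0.01, -6.41]
[-0.0177, 0.0044, -0.0001, -0.01, 0.01, -6.41]
[-0.018, 0.0024, -0.0001, -0.01, 0.01, -6.41]
[-0.0182, 0.0003, -0.0001, -0.01, 0.01, -6.41]
[-0.0181, -0.0017, -0.0001, -0.01, 0.01, -6.41]
```

Request:
play_rows:
  rows:
    - [0, -0.0018, 0.0181, 0, 0, 0, -6.41]
    - [0, -0.0038, 0.0178, 0, 0, 0, -6.41]
    - [0, -0.0057, 0.0173, 0, 0, 0, -6.41]
    - [0, -0.0076, 0.0165, 0, 0, 0, -6.41]
    - [0, -0.0094, 0.0155, 0, 0, 0, -6.41]
    - [0, -0.0111, 0.0144, 0, 0, 0, -6.41]
    - [0, -0.0126, 0.0131, 0, 0, 0, -6.41]
    - [0, -0.014, 0.0116, 0, 0, 0, -6.41]

```text
clock: 20.2
tool_pos: [0.5715, 0.1357, 0.3319]
eef_rot: [0.804, 0.594, -0.002, -0.001]
contact_force: [-0.9, -0.2, -2.0]
opening: 0.595
finger_force: 24.1
```

Request:
play_rows:
  rows:
    - [0, -0.0152, 0.0099, 0, 0, 0, -6.41]
    - [0, -0.0162, 0.0082, 0, 0, 0, -6.41]
    - [0, -0.0171, 0.0063, 0, 0, 0, -6.41]
    - [0, -0.0177, 0.0044, 0, 0, 0, -6.41]
    - [0, -0.018, 0.0024, 0, 0, 0, -6.41]
    - [0, -0.0182, 0.0003, 0, 0, 0, -6.41]
    - [0, -0.0181, -0.0017, 0, 0, 0, -6.41]

```text
clock: 21.08
tool_pos: [0.6061, 0.0133, 0.3318]
eef_rot: [0.517, 0.856, -0.001, -0.002]
contact_force: [0.5, 1.1, -2.9]
opening: 0.598
finger_force: 24.1
```

Request:
play_rows:
  rows:
    - [0, 0, 0, 0, 0, 0, 0]
    - [0, 0, 0, 0, 0, 0, 0]
    - [0, 0, 0, 0, 0, 0, 0]

```text
clock: 21.45
tool_pos: [0.6064, 0.0154, 0.3338]
eef_rot: [0.518, 0.855, 0.0, -0.0]
contact_force: [0.3, -0.3, -3.0]
opening: 0.597
finger_force: 24.1
```

Run:
```python
from h import *
cams.snapshot('wrist')
st=status.get_state(); im=cams.snapshot('wrist'); c=cam('wrist',st); print(st['clock'],st['tool_pos'],st['contact_force'],st['q'].round(2))
z=st['tool_pos'][2]-.184+.048; T=st['tool_pos']
p,s=edgefit([(c,im)],[T[0],T[1],.4825],z,yr=.15,offs=(.026,)); print('held',p,s)
plan([.606,.0137,.30],.4825,1)
```

```text
21.5 [0.60642491 0.01530545 0.33393792] [-0.24287226  0.89409377 -2.69029902] [ 0.22  0.81 -0.58  1.68  0.56  0.83 -0.13]
held [0.60806089 0.01437869 0.47983775] -46.46333694458008
from [0.6065 0.0151 0.334 ] turn [ 0. -0. -0.] rows 1
[-0.001, -0.0011, 0.034, 0.0, -0.02, -0.01]
```

Request:
play_rows:
  rows:
    - [0, -0.0005, -0.0013, 0.02, 0, 0, 0]
    - [0, 0, 0, 0.02, 0, 0, 0]
    - [0, 0, 0, 0.018, 0, 0, 0]
    - [0, 0, 0, 0, 0, 0, 0]
    - [0, 0, 0, 0.003, 0, 0, 0]
    - [0, 0, 0, 0.003, 0, 0, 0]
    - [0, 0, 0, 0.002, 0, 0, 0]
    - [0, 0, 0, 0, 0, 0, 0]

```text
clock: 22.55
tool_pos: [0.6058, 0.013, 0.2681]
eef_rot: [0.518, 0.855, -0.0, 0.0]
contact_force: [-0.8, -0.1, -2.4]
opening: 0.597
finger_force: 24.1
```

Request:
play_rows:
  rows:
    - [0, 0, 0, 0.002, 0, 0, 0]
    - [0, 0, 0, 0.002, 0, 0, 0]
    - [0, 0, 0, 0, 0, 0, 0]

```text
clock: 22.92
tool_pos: [0.6057, 0.0133, 0.2639]
eef_rot: [0.518, 0.855, 0.0, -0.0]
contact_force: [0.6, 0.4, -2.2]
opening: 0.597
finger_force: 24.1
```

The foot is entering freely.

Request:
play_rows:
  rows:
    - [0, 0, 0, 0.002, 0, 0, 0]
    - [0, 0, 0, 0.002, 0, 0, 0]
    - [0, 0, 0, 0.001, 0, 0, 0]
    - [0, 0, 0, 0, 0, 0, 0]

```text
clock: 23.42
tool_pos: [0.6058, 0.0134, 0.259]
eef_rot: [0.518, 0.855, 0.0, -0.0]
contact_force: [-0.3, 2.9, -1.0]
opening: 0.597
finger_force: 24.1
```

Request:
play_rows:
  rows:
    - [0, 0, 0, 0.001, 0, 0, 0]
    - [0, 0, 0, 0.001, 0, 0, 0]
    - [0, 0, 0, 0.0005, 0, 0, 0]
    - [0, 0, 0, 0, 0, 0, 0]

```text
clock: 23.92
tool_pos: [0.6058, 0.0133, 0.2567]
eef_rot: [0.518, 0.855, 0.0, 0.0]
contact_force: [-0.8, 3.2, 1.8]
opening: 0.597
finger_force: 24.1
```

Request:
play_rows:
  rows:
    - [0, 0.0006, 0.0003, 0.0003, 0, 0, 0]
    - [0, 0, 0, 0, 0, 0, 0]
    - [100, 0, 0, 0, 0, 0, 0]
    - [100, 0, 0, 0, 0, 0, 0]
    - [100, 0, 0, 0, 0, 0, 0]
    - [100, 0, 0, 0, 0, 0, 0]
    - [100, 0, 0, 0, 0, 0, 0]
    - [100, 0, 0, 0, 0, 0, 0]

```text
clock: 24.92
tool_pos: [0.6058, 0.0137, 0.2562]
eef_rot: [0.518, 0.855, -0.0, 0.0]
contact_force: [0.0, -0.4, -0.4]
opening: 0.998
finger_force: 0.0
```

Request:
play_rows:
  rows:
    - [100, 0, 0, -0.01, 0, 0, 0]
    - [100, -0.01, 0, -0.04, 0, 0, 0]
    - [100, -0.025, 0, -0.05, 0, 0, 0]
    - [100, -0.025, 0, -0.05, 0, 0, 0]
    - [100, 0, 0, 0, 0, 0, 0]
    - [100, 0, 0, 0, 0, 0, 0]
    - [100, 0, 0, 0, 0, 0, 0]

```text
clock: 25.8
tool_pos: [0.6328, -0.0387, 0.4049]
eef_rot: [0.517, 0.856, -0.001, -0.001]
contact_force: [0.8, 0.8, -0.7]
opening: 1.0
finger_force: 0.0
```

Run:
```python
from h import *; from f2 import look
c,im,p=look([.606,.0137,.4825],.12,'w7')
m=finder.regions_of('wrist','orange_mid')[0]['mask'].astype(np.float32)
for z in(.072,.084): print(z,fit([(c,m)],p,[(.026,z+a) for a in np.arange(.012,.0481,.004)]))
o=im[:,:,::-1].copy()
for off in(.026,.0235): cv2.polylines(o,[np.round(proj(c,place(off,.12,p))).astype(np.int32)],True,(0,255,0),1)
s=cams.snapshot('scene'); u=proj(cam('scene'),[.606,.0137,.06])[0].astype(int)
k=cv2.resize(s[u[1]-50:u[1]+50,u[0]-50:u[0]+50,::-1],(400,400),interpolation=cv2.INTER_CUBIC)
cv2.imwrite('pics/w7o.png',np.hstack([o[:,150:550],k]))
```

```text
clock 25.9 tool [ 0.633  -0.0388  0.405 ] [ 0.0001 -0.0001  0.0002]
w7 [0.6076 0.0123 0.4878] -111.8
0.072 (array([0.60727512, 0.01173345, 0.47786827]), np.float64(0.014449477195739746))
0.084 (array([0.60764312, 0.00961205, 0.43838468]), np.float64(0.07721120119094849))
```

View pics/w7o.png

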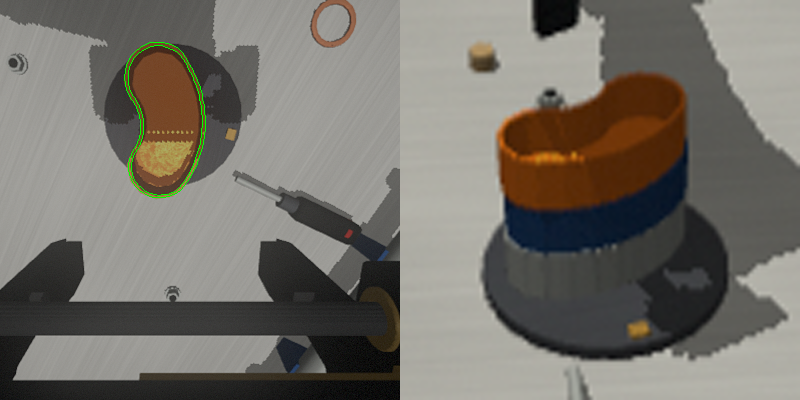

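Both views show the three trays nested flush and level, with the gripper clear. Handing in.

```bash
python3 -c "
from plant import r
print(r.finish_job())"
```

```text
the job is handed in; nothing more can be done
None
```

The blue tray is nested in the clamped steel tray and the orange tray in the blue one, both home, level and released by the camera checks; I handed the job in at about 26 s, but it returned no pass/fail verdict.

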